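Index the mitre saw's swing arm to its next stop

ROBOT

A 7-joint arm with a two-finger parallel gripper is mounted at the origin on the work surface. World frame = base frame: x ahead of the robot, y to its left, z up, the work surface at z = 0. Lengths are in m, angles in rad, forces in N, time in s.
With the tool pointing down it reaches from about 0.4 to 0.875 m from the base axis. Payload 6.5 kg.
Tool frame: the origin (TCP) lies midway between the tips of the shut fingers; the grasp point (between the pads) lies robot.hold_point_z behind it (robot.hold_point_z is the distance from the TCP to the grasp point, in m); x points along the fingers, y is the direction in which the jaws open and shut, and the axes are right-handed (so a half turn about x gives the same grasp; the last joint's range is limited). The gripper opens to 88 mm and grips with 3 to 60 N. Pads are 18 mm wide; open, the fingers measure 123 mm over their backs; the gripper's body (75 mm by 187 mm) begins 45 mm behind the grasp point.
Start: joints at [-1.18, 0.536, -0.004, 1.538, 0.003, 1.067, -0.071], TCP at [0.287, 0.583, 0.239] pointing down, gripper open.
Joint ranges: [-2.7, 2.7], [-0.37, 2.16], [-1.27, 1.26], [0.24, 2.4], [-1.31, 4.45], [0.19, 1.91], [-2.76, 2.76]. Speed limits (rad/s): [2.39, 2.39, 3.14, 3.14, 3.14, 3.14, 3.14].

INTERFACE

Orientations are given as a unit quaternion [x, y, z, w].
In Python, from cell import robot, vision gives the robot as it stands.
- The arm moves only by the shell command python3 -m handwheel 'ROWS'. ROWS is JSON, a list of rows, each a list of 7 numbers: the shift along the tool's x, y, z in cm, then the turn, a rotation vector about the tool's x, y, z in degrees, then the finger opening in cm, from 0 to 8.81. A call has exactly 5 rows; each row shifts and turns the pose as measured when the row begins, along the tool's axes as they then stand; what a row does not reach is not made up. A row lasts 1/10 s, in which the tool goes at most 50 mm and 8.59 degrees, less where a joint would pass 70% of its speed; a pose out of reach is approached as far as the arm can. A call with a gripper value outside its range is refused whole. The fingers move at their own pace and stop on an object; the grip force is fixed at half the most. Time passes only in rows, so rows that do not move let the fingers close, or fill a call up. It gives the time, the measured TCP pose, the force and the opening at its end, in the units of the state.
- robot.sense(): the state, without advancing time (a new reading comes with each control period).
- vision.snapshot(name): name is "scene" or "top"; returns a dict with "frame" (480x640x3 uint8, blue, green, red), "vfov" (degrees; the focal length in pixels is half the picture's height over the tangent of half this angle, whatever the lens; pixels are square), "cx", "cy" (the principal point, pixels), "D" ([k1, k2, p1, p2, k3] as OpenCV has them; the pictures are not rectified), "rvec" (rotation vector, rad) and "tvec" (3), from world to camera coordinates, as OpenCV has them. Camera axes: x right, y down, z forward; pixel columns grow to the right and rows downward; lengths in m; the calibration is good to about 2 mm. A picture is of the moment at which its call begins. There is no depth.
- robot.sign_off(): hands the job in, once; it reports no verdict.
The state is a dict: "time": time; "joints": joint angles; "joint_vel": joint speeds; "joint_torque": joint torques, N m; "tool_pos": TCP position; "ee_rot": TCP orientation; "force": force on the tool from outside, world axes, zero at the start; "torque": the same for the moment, N m; "width": opening from 0.0 (shut) to 1.0 (fully open).
Only numpy, scipy, OpenCV 4.12 (cv2) and the standard library are available. Lean on these libraries where they do the work, as an engineer would, in place of code of your own. Each camera call takes 0.05 s, during which the arm holds its last target. There are 200 camera calls.

TASK

The hand mitre saw on the table is set for a straight cut. With your fingertips, press its sprung indexing plunger down and swing the arm to the robot's left to the next notch of the quadrant, so that the plunger springs back up and locks the arm there; then take the hand away. Pick nothing up, and leave the length of trunking on the saw bed and everything else lying about where it is.

Things in the scene. Friction and masses are not known exactly. Their poses are not given: they have to be found in the camera images.
- mitre_saw: aluminium base of a hand mitre saw (its frame saw is lifted out), screwed to the table. Origin on the table top under the arm's pivot; -x is its front, where the swing arm sticks out towards the robot, x its rear, y its left. Bed 158 x 492 mm, top 52 mm above the table; the fence (x = 54 to 66 mm) rises to 104 mm. End feet with screw lugs reach 287 mm to either side
- pivot (a point): point on the vertical axis of the swing arm, at the height of the bed's top (52 mm above the table)
- next_notch (a point): centre of the wanted notch, 22.5 degrees left, in the top of the quadrant: a flat steel arc in front of the bed, outer radius 200 mm about the pivot, 60 degrees to either side, 30 to 36 mm above the table. Its outer rim has notches 9 mm wide, 20 mm deep, at 0, 22.5, 30 and 45 degrees to either side, a black tick on top at each. This point is 190 mm from the pivot axis
- swing_arm (a joint): angle of the swing arm in rad: 0 = straight cut (arm along the saw's -x), growing as its front end swings to the left (clockwise from above); range -0.87 to 0.87. Notches at 0, 0.393, 0.524 and 0.785 and the same negative; 0.006 play either way in a notch. With the tooth out it turns at 1 to 6 N at the front end and stays where it is left
- rest_top (a point): middle of the black hand rest at the arm's front end, 234 mm from the pivot, level with the tops of its two guard ribs (78 mm above the table). The ribs run along the arm either side of the plunger: 56 mm long, 9 mm thick, 46 mm apart inside; a front wall (52 mm above the table) joins them. 104 mm from the pivot stands the front saw guide, 34 mm wide, 124 mm above the table
- plunger (a joint): how far the indexing plunger is pressed down, in m: 0 = up, its tooth in a notch; 0.009 = fully down, at a stop. The tooth is clear of the quadrant from 0.0065 on. Spring: 5 N at the top, 11 N fully down. Let go between notches, the tooth rides under the rim (about 0.006) and springs up by itself in the first notch it comes to
- plunger_top (a point): centre of the top of the plunger's aluminium cap, between the two ribs, 228 mm from the pivot; 72 mm above the table when up, it moves down with the plunger and round with the arm. The cap is 30 mm along the arm by 38 mm across, flat; pressed from above and pushed sideways (by friction, then against a rib) it carries the arm along
- trunking: white PVC trunking, 25 x 16 mm, 420 mm long, lying loose on the saw bed against the fence, ready to be cut; origin at the centre of its underside, y along its length
- offcut: 90 mm offcut of the same white trunking (25 x 16 mm), loose on the table to one side of the quadrant; origin at the centre of its underside, y along its length
- pencil: flat red carpenter's pencil, 150 x 12 x 7 mm, loose on the left front part of the saw bed; origin at the centre of its underside, y along its length
- pliers: pliers with orange handles, about 180 x 60 x 14 mm, loose on the table to one side of the quadrant; origin under the handles' middle, x towards the jaws
- cement: small white bottle with red cap, 52 mm across, 93 mm tall, standing on the table; origin at the centre of its foot
- rule: folded wooden rule, 245 x 16 x 16 mm, lying on the table; origin at the centre of its underside, y along its length
- clip_a: white plastic pipe clip, 26 x 18 x 33 mm, standing on the table; origin at the centre of its foot
- clip_b: second white plastic pipe clip like the first; origin at the centre of its foot

How it is judged:
On the way, in this order (a step that is already met when the one before it is completed fails the run):
1. the plunger is pressed down far enough to free the arm while the arm is still at the straight-cut notch (value of joint plunger above 0.0062 m and value of joint swing_arm between -0.05 and 0.12 rad), for 0.05 s.
2. the plunger has sprung back up in the next notch to the left (value of joint swing_arm between 0.3727 and 0.4127 rad and value of joint plunger below 0.002 m), for 0.2 s.
At the end, for the whole second after the job is handed in: the swing arm rests at the next notch to the left (0.393 rad within 0.02) with the plunger fully up in it (pressed less than 2 mm), and every loose thing lies within 20 mm of where it began (all of step 2 and velocity of joint swing_arm between -0.02 and 0.02 rad/s and distance of each of trunking, offcut, pencil, pliers, cement, rule, clip_a, clip_b from where it was at the start of the episode below 0.02 m); the robot touches nothing.
It fails at once if the trunking on the bed was pushed, lifted or carried (moved more than 20 mm) (distance of trunking from where it was at the start of the episode above 0.02 m).
It fails at once if another loose thing was pushed, lifted or carried (moved more than 20 mm) (distance of any of offcut, pencil, pliers, cement, rule, clip_a, clip_b from where it was at the start of the episode above 0.02 m).
It also fails if it takes over 38 s, if anything falls off the work surface, if the arm or the gripper's body presses on something with over 40 N, if the wrist force passes 120 N, or if a joint passes its speed limit or range.

## Working session

There is one attempt and no reset: what is moved stays moved. The work goes in short steps, Python scripts to look and compute and a shell command to move; the robot and the scene stay as the last step left them, time stands still between calls to the robot, and variables do not carry over. Pictures are saved under pics/ and viewed, about 8 in all and at most 12, crops included, and the job is handed in when it is done.

```bash
ls; mkdir -p pics
cat > h.py <<'E'
import numpy as np, cv2
from cell import robot, vision
def snap(n,f=None):
    s=vision.snapshot(n)
    if f: cv2.imwrite('pics/'+f,s['frame'])
    h=s['frame'].shape[0]; fl=h/2/np.tan(np.radians(s['vfov'])/2)
    s['K']=np.array([[fl,0,s['cx']],[0,fl,s['cy']],[0,0,1.]]); s['D']=np.array(s['D'],float)
    s['rvec']=np.array(s['rvec'],float); s['tvec']=np.array(s['tvec'],float)
    return s
def ray(s,px,z):
    p=np.array(px,float).reshape(-1,1,2)
    u=cv2.undistortPoints(p,s['K'],s['D'])[:,0]
    R=cv2.Rodrigues(s['rvec'])[0]; c=-R.T@s['tvec'].ravel()
    d=np.c_[u,np.ones(len(u))]@R
    return c+d*((z-c[2])/d[:,2])[:,None]
def proj(s,P): return cv2.projectPoints(np.array(P,float).reshape(-1,3),s['rvec'],s['tvec'],s['K'],s['D'])[0][:,0]
E
python3 - <<'E'
from h import *
for n in('top','scene'):
    s=snap(n,n+'0.png'); R=cv2.Rodrigues(s['rvec'])[0]; print(n,s['vfov'],-R.T@s['tvec'].ravel(),s['D'])
print(robot.sense(),robot.hold_point_z)
E
```

```text
pics
top 47.22231249985873 [ 0.33663624 -0.00749147  1.13256234] [-0.03296525  0.          0.          0.          0.        ]
scene 49.27072307020602 [0.96462863 0.75952929 0.73141094] [-0.08093021  0.          0.          0.          0.        ]
{'time': 0.1, 'joints': array([-1.18021228,  0.53709829, -0.00437541,  1.53872515,  0.00263683,
        1.06729225, -0.07121567]), 'joint_vel': array([-0.00102651, -0.00193426, -0.00140659, -0.0012796 , -0.00060994,
        0.00223703,  0.00028513]), 'joint_torque': array([ 2.11115956e-03, -5.72077203e+01,  9.93886404e-01, -2.52229446e+01,
       -5.61440410e-02,  1.34094691e-02,  7.02059697e-05]), 'tool_pos': array([0.28651335, 0.58285853, 0.23794136]), 'ee_rot': array([ 0.15955674,  0.68880567, -0.16062415,  0.68868591]), 'force': array([-0.38631605, -0.97284842,  1.3803813 ]), 'torque': array([ 0.00669277, -0.06476373,  0.04201796]), 'width': 1.000516675865193} 0.0187
```

View pics/top0.png

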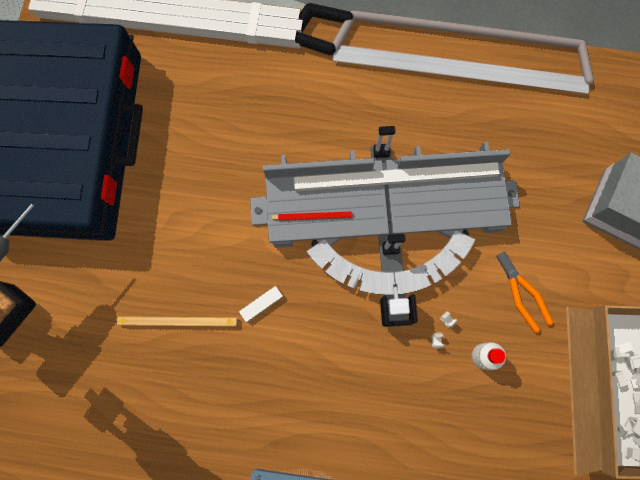

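View pics/scene0.png

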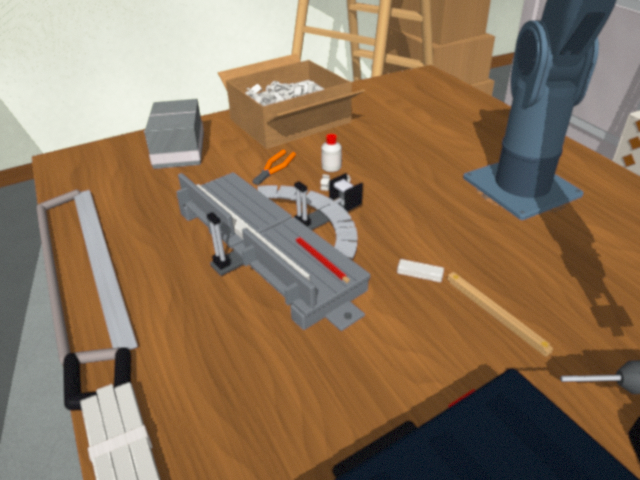

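The top view shows the plunger cap near (399,306), inside the black rest. The quadrant is centred around x≈388, the trunking edge tilts slightly, the clips are at (449,319) and (438,340), and the bottle is at (489,356). The scene view confirms the layout. Next I'll measure.

Run:
```python
from h import *
s=snap('top'); f=s['frame']; hsv=cv2.cvtColor(f,cv2.COLOR_BGR2HSV)
cr=f[220:360,290:510]; cv2.imwrite('pics/crop0.png',cv2.resize(cr,None,fx=3.6,fy=3.6,interpolation=cv2.INTER_CUBIC))
# cap
m=np.zeros(f.shape[:2],np.uint8); m[294:330,380:420]=((hsv[294:330,380:420,2]>150)&(hsv[294:330,380:420,1]<60))*255
n,l,st,c=cv2.connectedComponentsWithStats(m)
for i in range(1,n):
    if st[i,4]>20: print('cap',st[i],c[i],ray(s,c[i],.072))
b=np.zeros_like(m); b[285:340,370:430]=(hsv[285:340,370:430,2]<50)*255
n,l,st,c=cv2.connectedComponentsWithStats(b)
for i in range(1,n):
    if st[i,4]>20: print('blk',st[i],c[i],ray(s,c[i],.07))
# bed front edge/grey pts: quadrant outer rim: bright low-saturation, y 230..300
g=np.zeros_like(m); g[232:300,300:480]=((hsv[232:300,300:480,2]>140)&(hsv[232:300,300:480,1]<50))*255
pts=[]
for x in range(310,472,2):
    ys=np.where(g[:,x])[0]
    if len(ys): pts.append((x,ys.max()+.5))
P=ray(s,pts,.036)[:,:2]
from scipy.optimize import least_squares
r=least_squares(lambda q:np.hypot(*(P-q).T)-.2,[.65,-.07],loss='soft_l1',f_scale=.001)
print('pivot',r.x,np.round(np.std(r.fun)*1e3,2),len(pts))
t=((hsv[...,2]>190)&(hsv[...,1]<40)).astype(np.uint8)*255; t[:160]=0;t[195:]=0;t[:,:285]=0;t[:,510:]=0
q=ray(s,np.argwhere(t)[:,::-1],.068)[:,:2]; v=np.linalg.svd(q-q.mean(0),full_matrices=False)[2][0]; print('trunk',q.mean(0),v,np.degrees(np.arctan2(v[0],v[1])))
rd=((hsv[...,2]>120)&(hsv[...,1]>180)&((hsv[...,0]<6)|(hsv[...,0]>174)))
for name,(x0,x1,y0,y1) in dict(pencil=(270,355,205,225)).items(): print(name,ray(s,np.argwhere(rd[y0:y1,x0:x1])[:,::-1].mean(0)+[x0,y0],.06))
for n_,p,z in (('clipa',(449,319),.033),('clipb',(438,340),.033),('cement',(497,355),.093),('offcut',(262,303),.016)): print(n_,ray(s,p,z))
```

```text
cap [389 294  20  21 317] [398.63091483 305.21451104] [[ 0.45325845 -0.13140515  0.072     ]]
blk [380 295  37  31 490] [398.10204082 313.03061224] [[ 0.43840791 -0.13225424  0.07      ]]
pivot [ 0.67484118 -0.08617137] 5.35 81
trunk [ 0.70809324 -0.08862352] [ 0.20960644 -0.97778584] 167.90071055293558
pencil [[0.6114743  0.05515387 0.06      ]]
clipa [[ 0.44370897 -0.23853755  0.033     ]]
clipb [[ 0.39976065 -0.22061881  0.033     ]]
cement [[ 0.38338419 -0.32090926  0.093     ]]
offcut [[0.42650377 0.13742051 0.016     ]]
```

View pics/crop0.png

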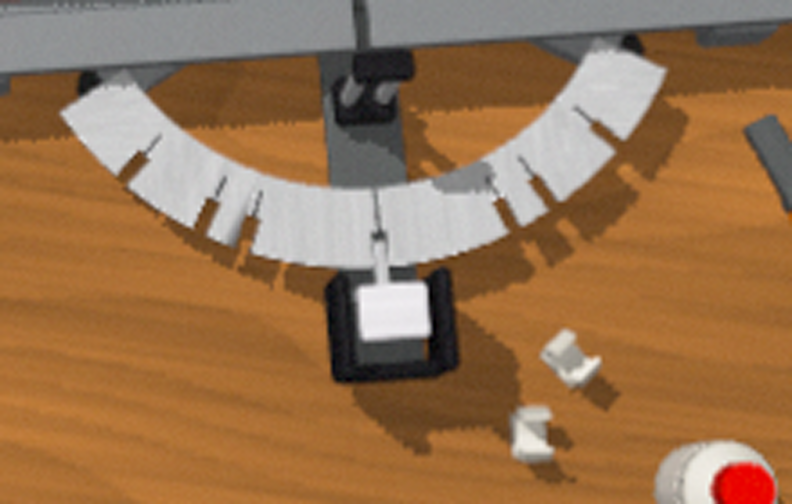

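Crop: the cap is at crop (394,311), which is pixel (399.4,306.4). The rim ends are at crop (62,113) and (666,70). The left notches, from the middle outward, are at crop (248,245), (208,218) and (132,170). I'll refit from these rim points.

Run:
```python
from h import *
from scipy.optimize import least_squares
s=snap('top')
C=lambda a:ray(s,np.array(a,float)/3.6+[289.6,219.6],Z)[:,:2]
Z=.036
P=C([(62,113),(265,256),(325,266),(430,262),(488,241),(570,197),(614,152),(666,70),(185,222),(155,203)])
r=least_squares(lambda q:np.hypot(*(P-q).T)-.2,[.65,-.09]);print('pivot',r.x,np.round(r.fun*1e3,1))
r2=least_squares(lambda q:np.hypot(*(P-q[:2]).T)-q[2],[.65,-.09,.2]);print(r2.x)
p=r.x
A=lambda a:np.degrees(np.arctan2(*((C(a)-p)@np.array([[0,-1],[1,0]]).T).T)) 
def ang(a):
    d=C(a)-p; return np.round(np.degrees(np.arctan2(d[:,1],-d[:,0])),1),np.round(np.hypot(*d.T),3)
print('ends/notches',ang([(62,113),(666,70),(132,165),(208,218),(248,240),(380,237),(505,215),(541,187),(602,130)]))
Z=.072; c=C([(394,311),(358,287),(428,284),(430,338),(362,342)]); print('cap',c,ang([(394,311)]))
print('cap sizes',np.linalg.norm(c[1]-c[2]),np.linalg.norm(c[2]-c[3]))
Z=.078; print('ribs',C([(328,284),(350,275),(434,272),(450,270),(458,366),(333,380)]))
R=cv2.Rodrigues; from scipy.spatial.transform import Rotation as Ro
print(Ro.from_quat(robot.sense()['ee_rot']).as_matrix().round(3))
```

```text
pivot [ 0.67552864 -0.0869031 ] [-0.1  0.6  0.3  1.4 -0.5  0.8 -0.7 -0.9 -0.6 -1. ]
[ 0.67332421 -0.08739768  0.19809474]
ends/notches (array([ 47.9, -71.6,  33.6,  17.9,  10.5, -11.8, -33.7, -41.6, -56.6]), array([0.2  , 0.199, 0.19 , 0.191, 0.195, 0.184, 0.19 , 0.187, 0.186]))
cap [[ 0.45188448 -0.13235751]
 [ 0.46206956 -0.1117945 ]
 [ 0.46870844 -0.14892201]
 [ 0.44015641 -0.15299779]
 [ 0.43319219 -0.11719478]] (array([-11.5]), array([0.228]))
cap sizes 0.03771639516844989 0.02884147358065696
ribs [[ 0.46080264 -0.09514011]
 [ 0.46715713 -0.10624731]
 [ 0.4747754  -0.15063801]
 [ 0.47698827 -0.15902633]
 [ 0.42687669 -0.16844273]
 [ 0.41075124 -0.10359842]]
[[-0.     0.441  0.897]
 [-0.001  0.897 -0.441]
 [-1.    -0.001  0.   ]]
```

Pivot is (0.6755,-0.0869) with rim residuals of about 1 mm. The cap is at radius 228 mm and measures 38x29 mm, as specified. The straight-cut direction is -11.6°, so the wanted notch is at +10.9° and the cap ends near (0.4516,-0.044). First I'll move away, shut the fingers and align tool y with world y.

```bash
python3 -m handwheel '[[0,-4.0,2.0,-6.5,0,0,0],[0,-4.2,1.5,-6.5,0,0,0],[0,-4.4,1.0,-6.5,0,0,0],[0,-4.5,0.5,-6.5,0,0,0],[0,-4.5,0,0,0,0,0]]'
```

```text
time: 0.7
tool_pos: [0.2856, 0.3561, 0.2357]
ee_rot: [-0.008, 0.707, 0.009, 0.707]
force: [1.6, -0.2, -0.1]
width: 0.572
```

```bash
python3 -m handwheel '[[0,-3.0,3.5,1.3,0,0,0],[0,-3.0,3.5,0,0,0,0],[0,-3.0,3.5,0,0,0,0],[0,-4.0,2.5,0,0,0,0],[0,-4.5,2,0,0,0,0]]'; python3 -m handwheel '[[0,-4.5,1.5,0,0,0,0],[0,-4.8,0,0,0,0,0],[0,-4.8,0,0,0,0,0],[0,-4.8,0,0,0,0,0],[0,-4.8,0,0,0,0,0]]'
```

```text
time: 1.2
tool_pos: [0.4377, 0.1755, 0.236]
ee_rot: [-0.002, 0.707, 0.003, 0.707]
force: [-0.1, -0.1, -0.0]
width: 0.112
time: 1.7
tool_pos: [0.457, -0.071, 0.2363]
ee_rot: [-0.002, 0.706, 0.003, 0.708]
force: [1.7, 0.1, 0.2]
width: 0.004
```

```bash
python3 -m handwheel '[[0,-3.5,-0.3,0,0,0,0],[0,-2.6,-0.2,0,0,0,0],[4.5,0,0,0,0,0,0],[4.5,0,0,0,0,0,0],[3,0,0,0,0,0,0]]'; python3 -m handwheel '[[0,0,0,0,0,0,0],[0,0,0,0,0,0,0],[0,0,0,0,0,0,0],[0,0,0,0,0,0,0],[0,0,0,0,0,0,0]]'
python3 - <<'E'
from h import *
t=snap('top')['frame'][250:360,340:480]; c=snap('scene')['frame'][130:230,280:420]
cv2.imwrite('pics/near1.png',np.hstack([cv2.resize(t,(400,314),interpolation=2),cv2.resize(c,(400,314),interpolation=2)]))
E
```

```text
time: 2.2
tool_pos: [0.4564, -0.1454, 0.1181]
ee_rot: [0.001, 0.701, -0.004, 0.713]
force: [0.2, -0.4, -0.1]
width: 0.007
time: 2.7
tool_pos: [0.4563, -0.1452, 0.1193]
ee_rot: [0.001, 0.701, -0.003, 0.713]
force: [-0.9, -0.1, -0.4]
width: 0.001
```

View pics/near1.png

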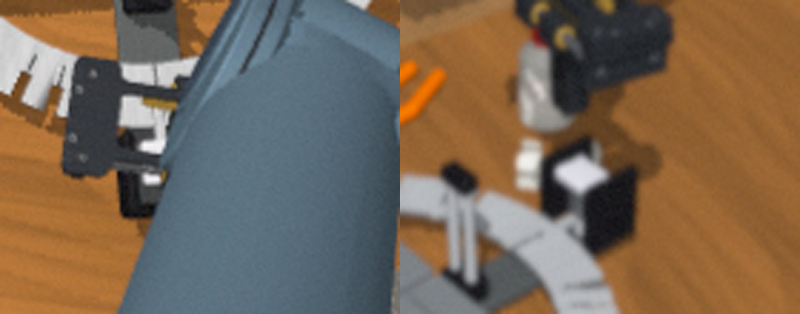

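The left half, seen from above, is mostly hidden by the arm. The right half shows the fingertips at about (570,105), above and behind the open cap at (580,170), with nothing touching. I'll correct the drift of 13 mm in y and the 1° tilt.

```bash
python3 -m handwheel '[[0,1.3,-0.4,0,1,0,0],[0,0,0,0,0,0,0],[1.5,0,0,0,0,0,0],[1.3,0,0,0,0,0,0],[0,0,0,0,0,0,0]]'; python3 -m handwheel '[[0,0,0,0,0,0,0],[0,0,0,0,0,0,0],[0,0,0,0,0,0,0],[0,0,0,0,0,0,0],[0,0,0,0,0,0,0]]'
```

```text
time: 3.3
tool_pos: [0.4544, -0.1334, 0.0925]
ee_rot: [0.001, 0.705, -0.004, 0.709]
force: [-0.4, -0.1, -0.5]
width: 0.005
time: 3.8
tool_pos: [0.4556, -0.1347, 0.0945]
ee_rot: [0.001, 0.704, -0.004, 0.71]
force: [-0.2, 0.2, 0.0]
width: 0.007
```

```bash
python3 -m handwheel '[[0.9,0.2,-0.4,0,0.5,0,0],[0.8,0,0,0,0,0,0],[0.2,0,0,0,0,0,0],[0,0,0,0,0,0,0],[0,0,0,0,0,0,0]]'; python3 -m handwheel '[[0.3,0,0,0,0,0,0],[0.3,0,0,0,0,0,0],[0.2,0,0,0,0,0,0],[0.2,0,0,0,0,0,0],[0.2,0,0,0,0,0,0]]'
```

```text
time: 4.3
tool_pos: [0.4509, -0.1324, 0.0734]
ee_rot: [0.001, 0.708, -0.004, 0.706]
force: [0.7, -0.6, 1.3]
width: 0.004
time: 4.8
tool_pos: [0.4512, -0.1328, 0.063]
ee_rot: [0.001, 0.708, -0.004, 0.707]
force: [-5.4, -0.0, 24.1]
width: 0.009
```

The cap is fully down: z is 63 mm and the reaction is 24 N. Now I'll swing left while pressing.

```bash
python3 -m handwheel '[[0.1,0,0,0,0,0,0],[0.1,0.5,-0.1,0,0,0,0],[0.1,0.8,-0.1,0,0,0,0],[0.1,0.8,-0.1,0,0,0,0],[0.1,0.8,-0.1,0,0,0,0]]'
```

```text
time: 5.3
tool_pos: [0.4486, -0.1096, 0.0632]
ee_rot: [0.003, 0.706, -0.008, 0.708]
force: [-3.4, -1.8, 15.8]
width: 0.007
```

```bash
python3 -m handwheel '[[0.1,0.8,-0.1,0,0,0,0],[0.1,0.8,0,0,0,0,0],[0.1,0.8,0,0,0,0,0],[0.1,0.8,0,0,0,0,0],[0.1,0.4,0,0,0,0,0]]'
```

```text
time: 5.8
tool_pos: [0.4492, -0.0764, 0.0631]
ee_rot: [0.004, 0.705, -0.011, 0.71]
force: [-4.5, -0.9, 16.7]
width: 0.001
```

```bash
python3 -m handwheel '[[-0.5,0,0,0,0.5,0,0],[-0.5,0,0,0,0,0,0],[0,0,0,0,0,0,0],[0,0,0,0,0,0,0],[0,0,0,0,0,0,0]]'
python3 - <<'E'
from h import *
c=snap('scene')['frame'][130:230,280:420]
cv2.imwrite('pics/near2.png',cv2.resize(c,(700,500),interpolation=2))
E
```

```text
time: 6.3
tool_pos: [0.4501, -0.076, 0.0741]
ee_rot: [0.004, 0.707, -0.011, 0.707]
force: [0.0, 0.5, -0.8]
width: 0.004
```

View pics/near2.png

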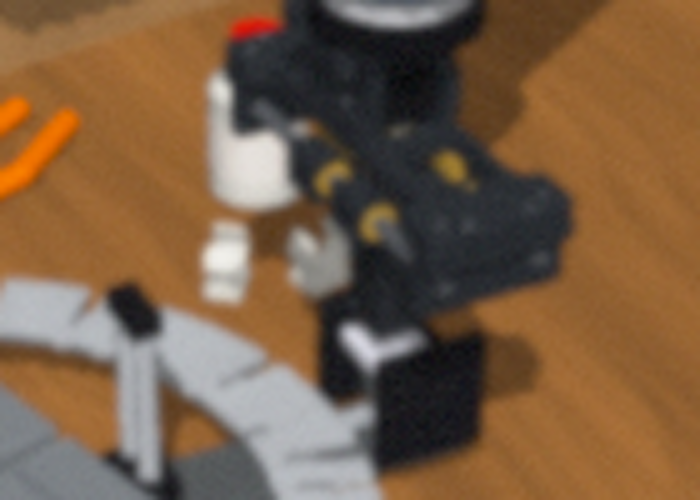

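The arm has swung partway, and the fingers at (390,290) sit between the ribs above the cap at (385,340). They now push on the left rib with the cap free.

```bash
python3 -m handwheel '[[0,0.4,0,0,0,0,0],[0,0.4,0,0,0,0,0],[0,0.4,0,0,0,0,0],[0,0.4,0,0,0,0,0],[0,0.3,0,0,0,0,0]]'
```

```text
time: 6.85
tool_pos: [0.451, -0.0578, 0.0736]
ee_rot: [0.004, 0.706, -0.013, 0.708]
force: [0.9, -3.8, 1.5]
width: 0.004
```

```bash
python3 -m handwheel '[[0,0.25,0,0,0,0,0],[0,0.25,0,0,0,0,0],[0,0.25,0,0,0,0,0],[0,0.25,0,0,0,0,0],[0,0.25,0,0,0,0,0]]'
```

```text
time: 7.35
tool_pos: [0.4529, -0.0453, 0.074]
ee_rot: [0.004, 0.705, -0.014, 0.709]
force: [1.4, -3.4, 1.7]
width: 0.004
```

Pushing the rib takes about 3.5 N, as expected. Now slowly towards the notch.

```bash
python3 -m handwheel '[[0,0.2,0,0,0,0,0],[0,0.2,0,0,0,0,0],[0,0.2,0,0,0,0,0],[0,0.2,0,0,0,0,0],[0,0.2,0,0,0,0,0]]'
```

```text
time: 7.85
tool_pos: [0.4545, -0.035, 0.0743]
ee_rot: [0.004, 0.704, -0.014, 0.71]
force: [1.2, -4.7, 2.2]
width: 0.004
```

```bash
python3 -m handwheel '[[0,0.15,0,0,0,0,0],[0,0.15,0,0,0,0,0],[0,0.15,0,0,0,0,0],[0,0,0,0,0,0,0],[0,0,0,0,0,0,0]]'
python3 - <<'E'
from h import *
s=snap('top'); c=snap('scene')['frame'][130:230,280:420]
cv2.imwrite('pics/near3.png',np.hstack([cv2.resize(s['frame'][240:340,340:440],(400,400),interpolation=2),cv2.resize(c,(400,400),interpolation=2)]))
E
```

```text
time: 8.35
tool_pos: [0.4541, -0.0321, 0.0743]
ee_rot: [0.004, 0.704, -0.016, 0.71]
force: [1.0, -2.7, 2.6]
width: 0.005
```

View pics/near3.png

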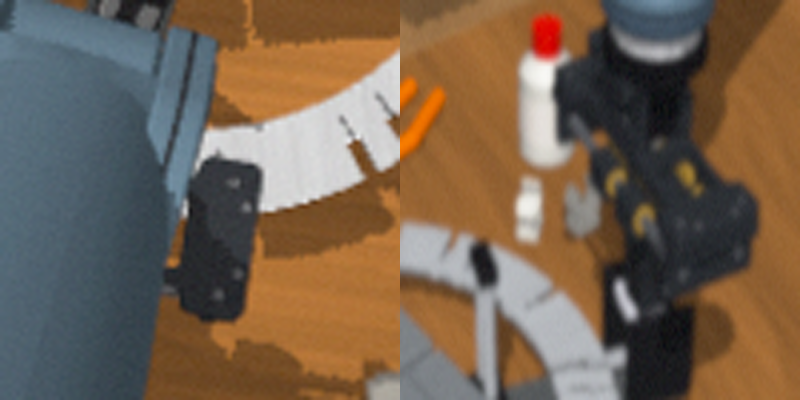

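Left half (top view): the arm hides the rest. Right half (scene): the cap corner shows at crop (625,300), which is pixel (359,205). I'll predict that corner for several arm angles.

Run:
```python
from h import *
s=snap('scene'); p=np.array([.6755,-.0869])
for a in (6,8,9,10,10.9,12,13):
    t=np.radians(a); u=np.array([-np.cos(t),np.sin(t)]); v=np.array([np.sin(t),np.cos(t)])
    q=lambda r,w,z:[*(p+r*u+w*v),z]
    for z in (.066,.072):
        print(a,z,[tuple((x-[280,130])*[400/140,4]+[400,0]) for x in proj(s,[q(.213,-.019,z),q(.213,.019,z),q(.262,.032,.078),q(.206,.032,.078)]).round(1)])
```

```text
6 0.066 [(np.float64(599.1428571428571), np.float64(272.4)), (np.float64(619.1428571428571), np.float64(308.0)), (np.float64(684.5714285714287), np.float64(282.79999999999995)), (np.float64(618.2857142857142), np.float64(305.6))]
6 0.072 [(np.float64(599.1428571428571), np.float64(263.6)), (np.float64(619.4285714285714), np.float64(299.20000000000005)), (np.float64(684.5714285714287), np.float64(282.79999999999995)), (np.float64(618.2857142857142), np.float64(305.6))]
8 0.066 [(np.float64(603.4285714285713), np.float64(278.79999999999995)), (np.float64(622.2857142857143), np.float64(315.6)), (np.float64(688.2857142857142), np.float64(292.0)), (np.float64(620.8571428571429), np.float64(313.20000000000005))]
8 0.072 [(np.float64(603.7142857142858), np.float64(270.0)), (np.float64(622.5714285714284), np.float64(306.4)), (np.float64(688.2857142857142), np.float64(292.0)), (np.float64(620.8571428571429), np.float64(313.20000000000005))]
9 0.066 [(np.float64(605.7142857142858), np.float64(282.4)), (np.float64(623.7142857142858), np.float64(319.20000000000005)), (np.float64(690.285714285714
[... 1440 characters left out ...]
np.float64(328.4))]
12 0.072 [(np.float64(612.0), np.float64(284.0)), (np.float64(627.7142857142857), np.float64(322.0)), (np.float64(695.1428571428571), np.float64(310.79999999999995)), (np.float64(624.8571428571429), np.float64(328.4))]
13 0.066 [(np.float64(613.7142857142858), np.float64(296.4)), (np.float64(628.8571428571429), np.float64(334.79999999999995)), (np.float64(696.5714285714287), np.float64(315.6)), (np.float64(625.7142857142858), np.float64(332.4))]
13 0.072 [(np.float64(613.7142857142858), np.float64(287.20000000000005)), (np.float64(628.8571428571429), np.float64(326.0)), (np.float64(696.5714285714287), np.float64(315.6)), (np.float64(625.7142857142858), np.float64(332.4))]
```

The cap edge matches about 10.9° with the plunger up. I'll nudge gently as a force test: if it's locked, the force should rise.

```bash
python3 -m handwheel '[[0,0.15,0,0,0,0,0],[0,0.15,0,0,0,0,0],[0,0.15,0,0,0,0,0],[0,0.15,0,0,0,0,0],[0,0.15,0,0,0,0,0]]'
```

```text
time: 9.0
tool_pos: [0.4542, -0.0315, 0.0744]
ee_rot: [0.004, 0.704, -0.02, 0.71]
force: [0.6, -8.2, 3.1]
width: 0.007
```

```bash
python3 -m handwheel '[[0,0.4,0,0,0,0,0],[0,0.4,0,0,0,0,0],[0,0.4,0,0,0,0,0],[0,0.2,0,0,0,0,0],[0,0,0,0,0,0,0]]'
```

```text
time: 9.5
tool_pos: [0.4538, -0.032, 0.0747]
ee_rot: [0.004, 0.703, -0.031, 0.71]
force: [0.9, -1.4, 3.1]
width: 0.004
```

The arm is blocked hard, so it's locked. Now I'll back off the rib by 3 mm and rise clear, then look.

```bash
python3 -m handwheel '[[0,-0.4,0,0,0,0,0],[-1,0,0,0,0,0,0],[-3,0,0,0,0,0,0],[-4.5,0,0,0,0,0,0],[-4.5,0,0,0,0,0,0]]'; python3 -m handwheel '[[-3,4.5,0,0,0,0,0],[0,4.8,0,0,0,0,0],[0,4.8,0,0,0,0,0],[0,4.8,0,0,0,0,0],[0,4.8,0,0,0,0,0]]';python3 -m handwheel '[[0,4.5,0,0,0,0,0],[0,4.5,0,0,0,0,0],[0,4,0,0,0,0,0],[0,0,0,0,0,0,0],[0,0,0,0,0,0,0]]'
python3 - <<'E'
from h import *
s=snap('top','top4.png'); c=s['frame'][220:360,290:510]; cv2.imwrite('pics/crop4.png',cv2.resize(c,None,fx=3.6,fy=3.6,interpolation=2))
a=cv2.imread('pics/top0.png'); d=cv2.absdiff(a,s['frame']).max(2)>60
n,l,st,ce=cv2.connectedComponentsWithStats(d.astype(np.uint8)); print([list(map(int,x)) for x in st[1:] if x[4]>12])
E
```

```text
time: 10.0
tool_pos: [0.4449, -0.0275, 0.2037]
ee_rot: [0.002, 0.711, -0.029, 0.703]
force: [0.8, 0.4, 0.1]
width: 0.003
time: 10.5
tool_pos: [0.4563, 0.2102, 0.2334]
ee_rot: [0.007, 0.708, -0.03, 0.706]
force: [1.1, 0.2, 0.6]
width: 0.001
time: 11.0
tool_pos: [0.4537, 0.3556, 0.2301]
ee_rot: [0.002, 0.711, -0.023, 0.703]
force: [-0.1, -1.7, 0.1]
width: 0.005
[[371, 126, 25, 44, 514], [392, 127, 25, 32, 384], [0, 145, 32, 92, 1300], [0, 222, 95, 258, 15039], [88, 226, 6, 14, 25], [62, 228, 102, 51, 2228], [355, 230, 27, 40, 596], [382, 233, 45, 40, 663], [39, 239, 41, 26, 317], [382, 264, 13, 13, 70], [333, 282, 39, 42, 1015], [380, 286, 52, 52, 1316], [428, 333, 5, 9, 23], [397, 338, 11, 5, 18], [50, 351, 22, 21, 204], [85, 390, 27, 19, 142], [108, 416, 7, 7, 18], [124, 420, 17, 9, 43]]
```

View pics/crop4.png

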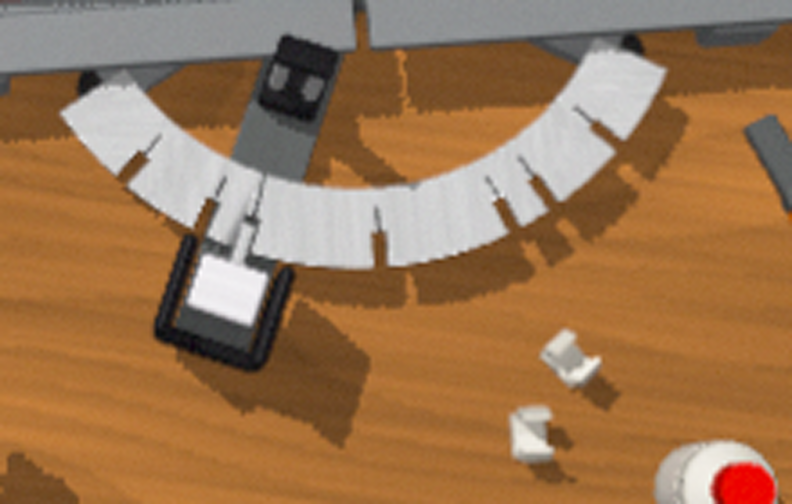

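View pics/top4.png

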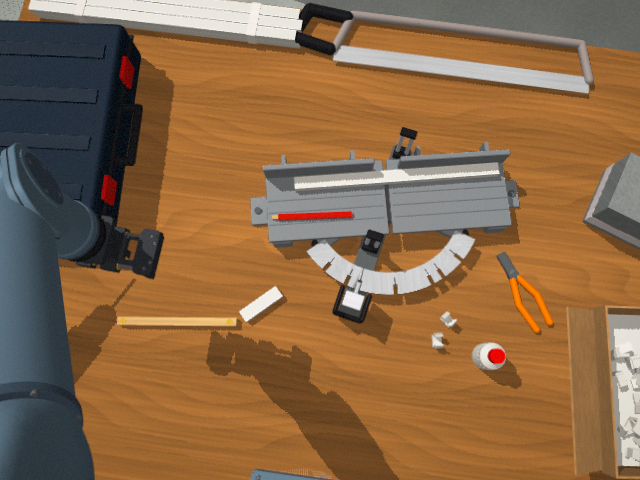

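The tooth is up in the 22.5° notch at crop (250,225), with the cap at (228,290). In the full view the trunking, pencil, offcut, clips, bottle, rule and pliers are all unmoved, and the hand is clear. One angle check, then I'll hand in.

Run:
```python
from h import *
s=snap('top'); p=np.array([.6755,-.0869])
d=ray(s,np.array([[228.,290]])/3.6+[289.6,219.6],.072)[0,:2]-p
print(np.degrees(np.arctan2(d[1],-d[0]))+11.5,np.hypot(*d)); print(robot.sense()['joint_vel'].round(3)); print(robot.sign_off())
```

```text
22.610077073189288 0.22867783255129545
[ 0.019 -0.009  0.021  0.01   0.006 -0.003  0.   ]
the job is handed in; nothing more can be done
None
```

The saw arm is locked in the 22.5° left notch, and the job is handed in. It finished at about 11 s of the 38 s allowed.

- **What I did:** With the fingers shut, I pressed the plunger to its stop at the straight-cut notch (tip at 63 mm, 24 N). I swung it left about 56 mm while pressed, then lifted so only the guard rib was pushed until the tooth dropped in. After that I took the hand away.
- **Lock:** Pushing further left moved the tool only 0.6 mm and raised the force to 8 N. A second, harder push didn't move it either.
- **Position:** From the last picture the arm has turned 22.6°, with the cap at radius 228.7 mm at its raised height, and the tooth shows in the notch.
- **Loose things:** The before and after pictures differ only at the saw arm, the robot and their shadows, plus two small spots near a clip that I took to be shadow. The trunking and the other things look where they began.
- **What went off:** One move overshot by about 13 mm above the cap, and I corrected it before pressing. No check failed or disagreed.

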